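Clear the drawer's path, open it fully and hang the mould yoke on the rail

TASK

Get the mould yoke out for the roller: first move the tall jar that stands in the way of the tool chest and set it upright on the bare wood of the round board, clear of the blade. Then pull the chest's top drawer out to its stop and take out the yoke (the inverted steel U with a wooden grip, not the flat tamper) and hang it astride the wooden rail beside the short yoke. Leave the drawer fully out, the tamper in it, the bottom drawer shut and everything else where it is, and do not tip the jar over.

Things in the scene. Friction and masses are not known exactly. Their poses are not given: they have to be found in the camera images.
- chest_drawer0 (a joint): top drawer of the plywood tool chest: 0 m closed, grows as it is pulled out (along the chest's own -x), 0.174 m at its stop; may start up to 0.015 m open; runs freely, so fingers opened wide at the handle push on its front and shut it a little
- chest_drawer1 (a joint): bottom drawer of the chest, same meaning; stays shut
- chest: plywood chest of two stacked drawers, 250 (x) x 220 (y) x 200 mm high, fixed; origin centre of underside; drawers open along its own -x, front face at x = -125 mm. A stack of mould boards 110 mm deep, 38 mm high is on its top, from 120 mm behind the front face
- chest_drawer0_handle (a point): middle of the top drawer's handle: steel bar 11 mm thick, 110 mm long along the chest's y, 35 mm before the drawer front (29 mm free behind it), 38 mm below the chest's top; moves with the drawer. Drawer inside: 205 (x) x 178 (y) mm, walls 68 mm high, floor 52 mm below this point; fully out, its rear 43 mm stays under the chest's top. Bottom drawer's handle: 88 mm lower
- yoke: mould yoke: inverted U of 4 mm steel, 100 mm long (its x), 48 mm wide (y), legs 44 mm long with a 40 mm gap between them, and a wooden grip bar 70 x 20 x 22 mm along x on top (from 48 to 70 mm above the origin); origin is the centre of its underside between the feet of the legs, z up; about 0.4 kg; lies standing in the top drawer
- yoke_bridge (a point): on the yoke: centre of the underside of its bridge, 44 mm above its origin; rests on the rail when hung
- tamper: flat tamper: steel plate 100 x 48 x 10 mm with the same wooden grip bar on top, 32 mm high in all; origin centre of underside; beside the yoke in the top drawer, on either side
- rail: wooden rail, fixed: batten 260 mm long (its y), 20 mm wide (x), 18 mm deep, top at 170 mm, on two thin posts 16 mm square at 122 mm either side of the middle, feet 100 mm long along x; origin on the table under its middle
- rail_top (a point): middle of the top face of the rail's batten, 170 mm above the table; axes as the rail
- short_yoke: short yoke, same section as the yoke but 50 mm long, already hanging on the rail towards its +y end; stays there; origin at the middle of the feet of its legs
- jar: tall closed amber jar, 56 mm diameter, 130 mm high, about 0.35 kg; origin centre of underside; stands in front of the chest in the top drawer's way
- board: round wooden rolling board, 230 mm diameter, 30 mm high, fixed; origin centre of underside
- blade: flat steel rocker blade 63 (x) x 100 (y) x 4 mm lying on the board towards its edge, its origin near the middle of its underside (from x = -31 to +32 mm); loose
- mug: blue mug, 76 mm diameter, 95 mm high, bystander beside the chest; origin centre of underside
- tub: white bowl, 100 mm diameter, 55 mm high, bystander beside the chest; origin centre of underside
- gauge: wooden gauge block 90 x 50 x 38 mm with two brass jaws, bystander nearer the robot; origin centre of underside
- tape: cardboard ring 90 mm diameter, 30 mm high, lying flat, bystander nearer the robot; origin centre of underside
- flask: steel flask, 60 mm diameter, 200 mm high, bystander close beside the chest's front; origin centre of underside
- can: closed can, 68 mm diameter, 110 mm high, bystander close beside the chest's front; origin centre of underside
- brush: brush lying flat, bystander nearer the robot; its handle to its -x
Things that resemble listed ones, but are neither listed nor needed, are in the scene too. Leave any green, pink or turquoise look-alike of the jar alone.

How it is judged:
By the outcome, as a careful person would: the job done as asked, in the order asked, and still so for the second after the job is handed in, with the robot touching nothing.
It also fails if it takes over 67 s, if anything falls off the work surface, if the arm or the gripper's body presses on something with over 40 N, if the wrist force passes 120 N, or if a joint passes its speed limit or range.

ROBOT

A 6-joint arm with a two-finger parallel gripper is mounted at the origin on the work surface. World frame = base frame: x ahead of the robot, y to its left, z up, the work surface at z = 0. Lengths are in m, angles in degrees, forces in N, time in s.
With the tool pointing down it reaches from about 0.4 to 0.825 m from the base axis. Payload 7 kg.
Tool frame: the origin (TCP) lies midway between the tips of the shut fingers; the grasp point (between the pads) lies 19 mm behind it; z points along the fingers, y is the direction in which the jaws open and shut (so a half turn about z gives the same grasp; the last joint's range is limited). The gripper opens to 88 mm and grips with 3 to 60 N. Pads are 19 mm wide; open, the fingers measure 130 mm over their backs; the gripper's body (78 mm by 193 mm) begins 47 mm behind the grasp point.
Start: joints at [92.653, 20.546, 0.682, 0, -70.136, -16.507], TCP at [0.162, 0.655, 0.227] pointing down, gripper open.
Joint ranges: [-176.03, 176.03], [-82.01, 121.73], [-58.28, 71.71], [-173.87, 95.51], [-174.79, -0.11], [-173.66, 173.66]. Speed limits (degrees/s): [136.94, 136.94, 172.46, 180, 180, 180].

INTERFACE

Orientations are given as [roll, pitch, yaw] about the fixed x, y, z axes, in that order (R = Rz(yaw) Ry(pitch) Rx(roll)).
In Python, from plant import r gives the robot as it stands.
- The arm moves only by the tool carry_out, never from a script. Its argument "motion" is one flat list of numbers, 7 for each row, row after row: the turn, a rotation vector about the tool's x, y, z in degrees, then the shift along the tool's x, y, z in cm, then the finger opening in cm, from 0 to 8.76. A call has 1 to 20 rows; each row shifts and turns the commanded pose from where the row before left it, along the tool's axes as they then stand; what a row does not reach is not made up. A row lasts 1/12 s, in which the tool goes at most 41.7 mm and 7.16 degrees, less where a joint would pass 70% of its speed; a pose out of reach is approached as far as the arm can. A call is refused whole if a number of a shift passes 4.17 or a number of a turn 7.16, either way. A call with a gripper value outside its range is refused whole. The fingers move at their own pace and stop on an object; "grip_force" is the grip in N (left out, the last holds). Time passes only in rows, so rows that do not move let the fingers close. It gives the time, the measured TCP pose, the force and the opening at its end, in the units of the state.
- r.get_state(): the state, without advancing time (a new reading comes with each control period).
- r.capture(name): name is "scene" or "side" or "wrist"; returns a dict with "pixels" (480x640x3 uint8, red, green, blue), "K" (3x3 intrinsics, pixels), "k1" (the pictures are not rectified: a ray, as slopes to the right and down, at radius r is drawn at 1 + k1 r^2 times it, then the intrinsics apply), "R" (3x3) and "t" (3): a world point X has camera coordinates R X + t. Camera axes: x right, y down, z forward; pixel columns grow to the right and rows downward; lengths in m; the calibration is good to about 2 mm. A picture is of the moment at which its call begins. There is no depth.
- r.close_job(): hands the job in, once; it reports no verdict.
The state is a dict: "time_s": time; "joints": joint angles; "qd": joint speeds; "joint_torque": joint torques, N m; "tcp_pos": TCP position; "eef_rot": TCP orientation; "contact_force": force on the tool from outside, world axes, zero at the start; "moment": the same for the moment, N m; "gripper_width": finger opening in m.
Only numpy, scipy, OpenCV 4.12 (cv2) and the standard library are available. Lean on these libraries where they do the work, as an engineer would, in place of code of your own. Each camera call takes 0.05 s, during which the arm holds its last target. There are 200 camera calls.

## Working session

There is one attempt and no reset: what is moved stays moved. The work goes in short steps, Python scripts to look and compute and a tool call to move; the robot and the scene stay as the last step left them, time stands still between calls to the robot, and variables do not carry over. Pictures are saved under pics/ and viewed, about 8 in all and at most 12, crops included, and the job is handed in when it is done.

Besides the shell and the picture viewer there is one more tool, called after "Request:" by a JSON object that holds its "method" and its "body". carry_out: Moves the arm, as the interface text tells. Its arguments: {"type":"object","properties":{"motion":{"type":"array"},"grip_force":{"type":"number"}},"required":["motion"]}

```bash
mkdir -p pics; ls; cat > h.py <<'E'
import numpy as np, cv2
from plant import r
from scipy.spatial.transform import Rotation as Ro
def snap(n,f):
    c=r.capture(n); cv2.imwrite('pics/'+f+'.png',c['pixels'][:,:,::-1]); np.savez('pics/'+f+'.npz',**{k:np.array(v) for k,v in c.items()}); return c
def load(f): return dict(np.load('pics/'+f+'.npz'))
def ray(c,u,v):
    K=c['K']; d=np.array([(u-K[0,2])/K[0,0],(v-K[1,2])/K[1,1]]); s=d.copy()
    for _ in range(30): s=d/(1+float(c['k1'])*(s@s))
    R=c['R']; o=-R.T@c['t']; w=R.T@np.array([s[0],s[1],1]); return o,w/np.linalg.norm(w)
def onz(c,u,v,z):
    o,w=ray(c,u,v); return o+w*(z-o[2])/w[2]
def tri(c1,p1,c2,p2):
    A=np.zeros((3,3));b=np.zeros(3)
    for c,p in((c1,p1),(c2,p2)):
        o,w=ray(c,*p);M=np.eye(3)-np.outer(w,w);A+=M;b+=M@o
    return np.linalg.solve(A,b)
def proj(c,X):
    p=c['R']@np.array(X)+c['t'];s=p[:2]/p[2];s=s*(1+float(c['k1'])*(s@s));K=c['K'];return np.array([K[0,0]*s[0]+K[0,2],K[1,1]*s[1]+K[1,2]])
E
python3 - <<'E'
from h import *
a=snap('scene','s0');b=snap('side','d0');w=snap('wrist','w0')
for c in(a,b,w): print(-c['R'].T@c['t'],c['R'][2],c['K'][0,0],c['k1'])
s=r.get_state();print(s['tcp_pos'],s['eef_rot'],s['contact_force'],s['gripper_width'])
E
```

```text
pics
[1.26249533 0.19963083 1.22805469] [-0.55439586 -0.13331914 -0.82150547] 439.37667587211007 -0.01489021391659946
[-0.37419669 -0.77814871  0.89320115] [ 0.62022475  0.55541425 -0.55392803] 577.7176335415752 -0.050408081454680134
[0.23222729 0.63778628 0.38348625] [-0.26253893  0.06291962 -0.96286782] 423.5816546345489 0.012099393607298496
[0.16156736 0.65501366 0.2258411 ] [ 1.79928192e+02 -7.44481742e-03 -1.38599765e+01] [ 0.52763715 -0.59076461 -0.48799926] 0.0877657873659805
```

View pics/s0.png

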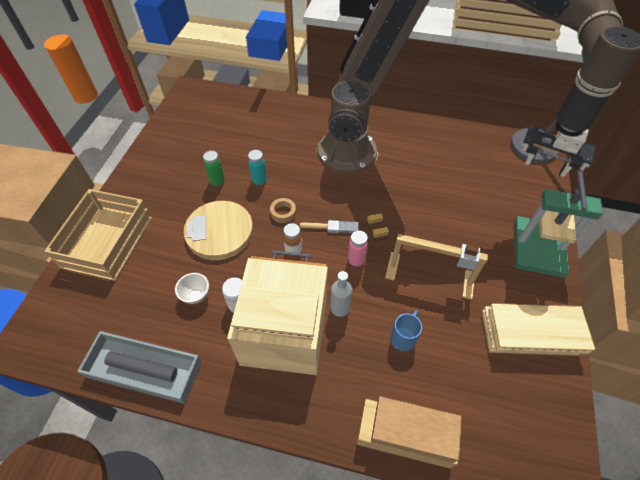

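View pics/d0.png

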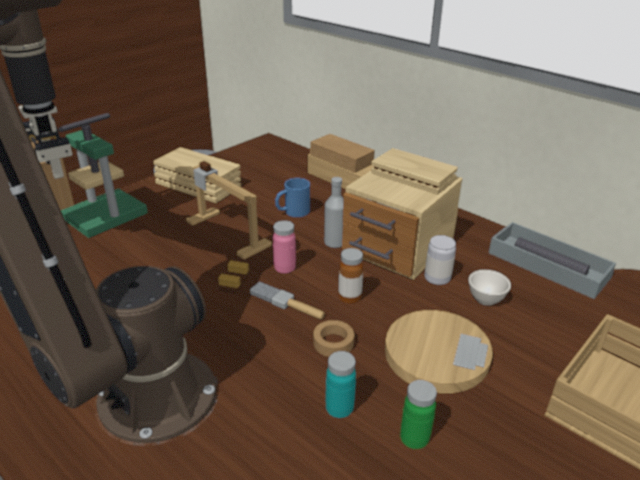

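Candidates for the jar: amber, scene (292,240) / side (351,273); pink (358,248)/(284,247); turquoise (257,168)/(341,385); green (213,170)/(418,415). I choose the amber one in front of the chest's drawers and will check it in a close crop.

```bash
python3 - <<'E'
import cv2
a=cv2.imread('pics/s0.png')[190:380,175:495];cv2.imwrite('pics/s0c.png',cv2.resize(a,None,fx=2.5,fy=2.5,interpolation=cv2.INTER_CUBIC))
a=cv2.imread('pics/d0.png')[135:400,170:520];cv2.imwrite('pics/d0c.png',cv2.resize(a,None,fx=2.2,fy=2.2,interpolation=cv2.INTER_CUBIC))
E
```

```text
(no output)
```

View pics/s0c.png

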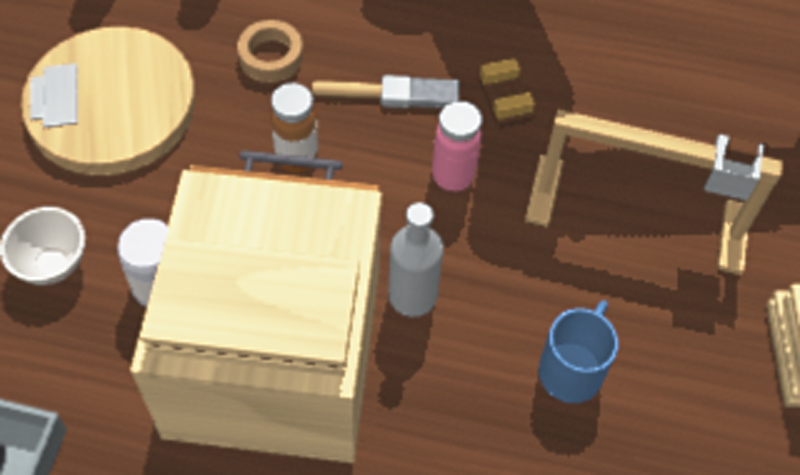

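View pics/d0c.png

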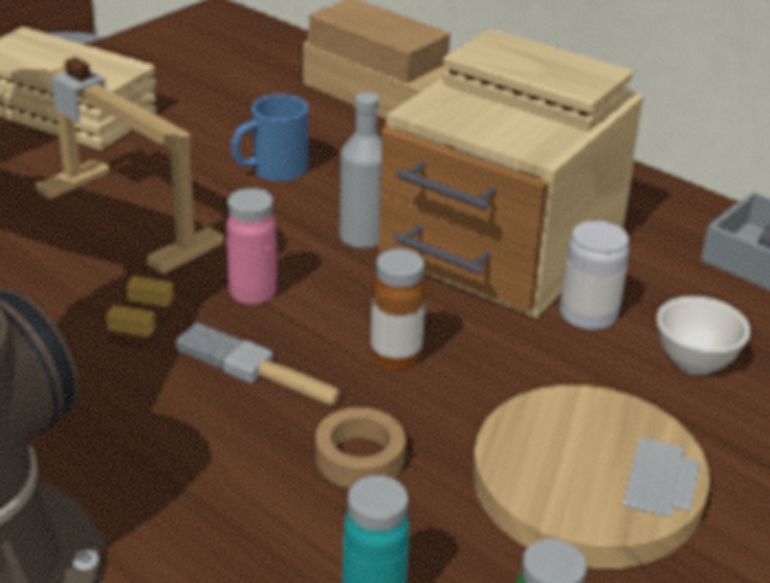

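```bash
python3 - <<'E'
from h import *
a=load('s0');b=load('d0');np.set_printoptions(precision=4,suppress=True)
S=lambda u,v:(175+u/2.5-.3,190+v/2.5-.3); D=lambda u,v:(170+u/2.2-.3,135+v/2.2-.3)
def both(n,s,d,z=None):
    print(n,'tri',tri(a,S(*s),b,D(*d)), '' if z is None else (onz(a,*S(*s),z),onz(b,*D(*d),z)))
both('jar',(292,98),(401,263),.13)
both('chestFR(-y)',(185,172),(548,180),.2)
both('chestFL(+y)',(380,188),(385,128),.2)
both('h-y',(242,156),(490,203),.162)
both('h+y',(341,165),(400,174),.162)
both('rail-y',(560,122),(180,136),.17)
both('rail+y',(776,166),(66,82),.17)
both('syoke',(738,165),(80,90))
both('pink',(460,117),(251,200),.13)
both('flask',(419,213),(367,100),.2)
both('can',(147,232),(600,235),.11)
both('bladeC',(57,96),(660,475),.034)
for q in[(47,67),(76,65),(77,123),(46,126),(32,75),(35,118)]: print('blade',onz(a,*S(*q),.034))
for q in[(635,438),(682,448),(698,462),(690,510),(628,502),(668,514)]: print('bladeD',onz(b,*D(*q),.034))
# board top ellipse
for q in[(108,27),(193,100),(22,100),(108,172),(165,50),(50,42)]: print('board',onz(a,*S(*q),.03))
both('board-',(110,97),(592,468),.03)
E
```

```text
jar tri [ 0.5081 -0.0778  0.1297] (array([ 0.5082, -0.0776,  0.13  ]), array([ 0.5078, -0.0781,  0.13  ]))
chestFR(-y) tri [ 0.6748 -0.1482  0.1903] (array([ 0.6816, -0.1471,  0.2   ]), array([ 0.659 , -0.1547,  0.2   ]))
chestFL(+y) tri [0.6437 0.0647 0.1877] (array([0.6505, 0.0669, 0.2   ]), array([0.6262, 0.0493, 0.2   ]))
h-y tri [ 0.6257 -0.1035  0.1641] (array([ 0.6237, -0.103 ,  0.162 ]), array([ 0.6291, -0.1028,  0.162 ]))
h+y tri [0.6087 0.0108 0.1618] (array([0.6085, 0.0113, 0.162 ]), array([0.6087, 0.0099, 0.162 ]))
rail-y tri [0.49   0.2493 0.1664] (array([0.4945, 0.2475, 0.17  ]), array([0.4856, 0.2471, 0.17  ]))
rail+y tri [0.4957 0.4931 0.1585] (array([0.4967, 0.4965, 0.17  ]), array([0.4808, 0.4602, 0.17  ]))
syoke tri [0.4966 0.4562 0.1553] 
pink tri [0.4871 0.1296 0.1302] (array([0.4871, 0.1295, 0.13  ]), array([0.4873, 0.1299, 0.13  ]))
flask tri [0.6695 0.1148 0.197 ] (array([0.6712, 0.115 , 0.2   ]), array([0.665 , 0.1111, 0.2   ]))
can tri [ 0.7224 -0.1919  0.1162] (array([ 0.7191, -0.1933,  0.11  ]), array([ 0.7316, -0.1879,  0.11  ]))
bladeC tri [ 0.5133 -0.4098  0.0333] (array([ 0.5141, -0.4102,  0.034 ]), array([ 0.5121, -0.4094,  0.034 ]))
blade [ 0.4714 -0.4429  0.034 ]
blade [ 0.4587 -0.4055  0.034 ]
blade [ 0.5491 -0.3671  0.034 ]
blade [ 0.5633 -0.4051  0.034 ]
blade [ 0.4891 -0.4574  0.034 ]
blade [ 0.5548 -0.4245  0.034 ]
bladeD [ 0.5417 -0.363   0.034 ]
bladeD [ 0.5612 -0.4055  0.034 ]
bladeD [ 0.554  -0.4275  0.034 ]
bladeD [ 0.4899 -0.4549  0.034 ]
bladeD [ 0.4589 -0.406   0.034 ]
bladeD [ 0.4711 -0.4422  0.034 ]
board [ 0.3818 -0.3896  0.03  ]
board [ 0.4743 -0.2315  0.03  ]
board [ 0.529  -0.4556  0.03  ]
board [ 0.6091 -0.3008  0.03  ]
board [ 0.4019 -0.2972  0.03  ]
board [ 0.4266 -0.4586  0.03  ]
board- tri [ 0.4894 -0.3474  0.0191] (array([ 0.4962, -0.342 ,  0.03  ]), array([ 0.4789, -0.3532,  0.03  ]))
```

The crops confirm the amber jar with a white label, lid at scene (291.8,229.2) and side (352,254), standing in front of the drawer handles; the yoke isn't visible yet. The jar is at (0.508,-0.078), the board centre at about (0.498,-0.345), with the blade on its -y side. Chest yaw is about 8.5°.

```bash
cat > go.py <<'E'
import sys; from h import *
# target x y z [yaw]: prints tool-frame shift (cm) and turn about tool axes (deg)
t=[float(v) for v in sys.argv[1:]]; s=r.get_state(); R=Ro.from_euler('xyz',s['eef_rot'],degrees=True)
d=R.inv().apply(np.array(t[:3])-s['tcp_pos'])*100
print('t',round(s['time_s'],2),'tcp',np.round(s['tcp_pos'],4),'rpy',np.round(s['eef_rot'],2),'F',np.round(s['contact_force'],1),'w',round(s['gripper_width'],4)); print('shift cm',np.round(d,2),'rows',np.linalg.norm(d)/4.1)
if len(t)>3: print('turn',np.round((R.inv()*Ro.from_euler('xyz',[180,0,t[3]],degrees=True)).as_rotvec(degrees=True),2))
E
python3 go.py .508 -.078 .255 -13.86
```

```text
t 0.15 tcp [0.1616 0.655  0.2258] rpy [ 1.7993e+02 -1.0000e-02 -1.3860e+01] F [ 0.5 -0.6 -0.5] w 0.0878
shift cm [51.19 62.87 -2.83] rows 19.78731110003108
turn [ 0.07 -0.01  0.  ]
```

Request:
{"method": "carry_out", "body": {"motion": [0,0,0,2.5,3.1,-0.15,8.76,0,0,0,2.5,3.1,-0.15,8.76,0,0,0,2.5,3.1,-0.15,8.76,0,0,0,2.5,3.1,-0.15,8.76,0,0,0,2.5,3.1,-0.15,8.76,0,0,0,2.5,3.1,-0.15,8.76,0,0,0,2.5,3.1,-0.15,8.76,0,0,0,2.5,3.1,-0.15,8.76,0,0,0,2.5,3.1,-0.15,8.76,0,0,0,2.5,3.1,-0.15,8.76,0,0,0,2.5,3.1,-0.15,8.76,0,0,0,2.5,3.1,-0.15,8.76,0,0,0,2.5,3.1,-0.15,8.76,0,0,0,2.5,3.1,-0.15,8.76,0,0,0,2.5,3.1,-0.15,8.76,0,0,0,2.5,3.1,-0.15,8.76,0,0,0,2.5,3.1,-0.15,8.76,0,0,0,2.5,3.1,-0.15,8.76,0,0,0,2.5,3.1,-0.15,8.76,0,0,0,2.5,3.1,-0.15,8.76]}}

```text
time_s: 1.82
tcp_pos: [0.4989, -0.0685, 0.2567]
eef_rot: [-180.0, -0.0, -13.9]
contact_force: [0.8, 0.8, -0.7]
gripper_width: 0.0875
```

```bash
python3 go.py .508 -.078 .078 -13.86; python3 - <<'E'
from h import *
c=snap('wrist','w1')
hsv=cv2.cvtColor(c['pixels'],cv2.COLOR_RGB2HSV)
print('jar lid expected',proj(c,[.508,-.078,.13]))
E
```

```text
t 1.82 tcp [ 0.4989 -0.0685  0.2567] rpy [-1.7998e+02 -2.0000e-02 -1.3860e+01] F [ 0.8  0.8 -0.7] w 0.0875
shift cm [ 1.1   0.71 17.87] rows 4.370744377279236
turn [-0.02 -0.02  0.  ]
jar lid expected [331.22677775 210.82382021]
```

View pics/w1.png

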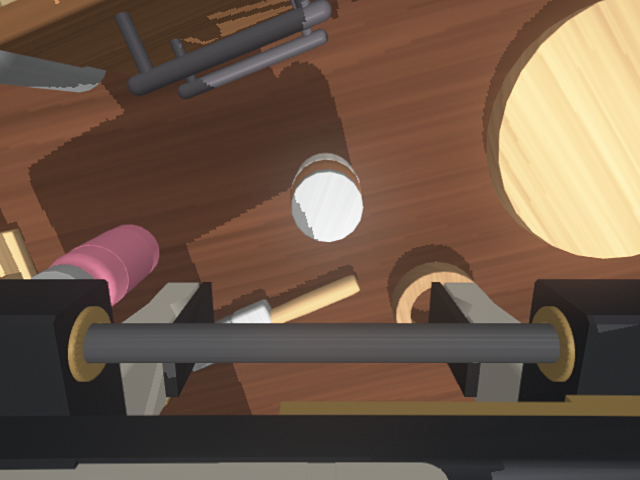

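Wrist picture: amber jar lid centre at (327,203), close to the expected (331,211). The top handle bar runs from (140,85) to (320,8). Descending on the jar.

Request:
{"method": "carry_out", "body": {"motion": [0,0,0,0.5,0.2,3,8.76,0,0,0,0.5,0.2,3.5,8.76,0,0,0,0.5,0.1,3.5,8.76,0,0,0,0,0,3,8.76,0,0,0,0,0,2.5,8.76,0,0,0,0,0,1.5,8.76,0,0,0,0,0,0.8,8.76,0,0,0,0,0,0,8.76,0,0,0,0,0,0,5,0,0,0,0,0,0,5,0,0,0,0,0,0,5,0,0,0,0,0,0,5,0,0,0,0,0,0,5,0,0,0,0,0,0,5], "grip_force": 25}}

```text
time_s: 3.03
tcp_pos: [0.5123, -0.0749, 0.0792]
eef_rot: [-180.0, -0.1, -13.8]
contact_force: [0.2, -1.0, 2.9]
gripper_width: 0.0556
```

```bash
python3 go.py .485 -.318 .15 -13.86;python3 - <<'E'
from h import *
c=load('w1')
print(onz(c,327,203,.13),onz(c,140,85,.162),onz(c,320,8,.162))
E
```

```text
t 3.03 tcp [ 0.5123 -0.0749  0.0792] rpy [-1.7999e+02 -6.0000e-02 -1.3840e+01] F [ 0.2 -1.   2.9] w 0.0556
shift cm [ 3.18 24.26 -7.08] rows 6.211170656917946
turn [-0.01 -0.06  0.02]
[ 0.51399223 -0.07646518  0.13      ] [0.61057547 0.00856134 0.162     ] [ 0.62435717 -0.09881132  0.162     ]
```

Request:
{"method": "carry_out", "body": {"motion": [0,0,0,0,0,-1,5,0,0,0,0,0,-2.5,5,0,0,0,0,0,-2.5,5,0,0,0,0.2,1.5,-1,5,0,0,0,0.4,3,0,5,0,0,0,0.4,3,0,5,0,0,0,0.4,3,0,5,0,0,0,0.4,3,0,5,0,0,0,0.4,3,0,5,0,0,0,0.4,3,0,5,0,0,0,0.4,3,0,5,0,0,0,0.2,1.5,0,5,0,0,0,0,0,0,5,0,0,0,0,0,0,5]}}

```text
time_s: 4.2
tcp_pos: [0.4848, -0.3161, 0.1484]
eef_rot: [-180.0, 0.1, -14.0]
contact_force: [-0.5, 0.5, -3.6]
gripper_width: 0.0554
```

```bash
python3 go.py .485 -.318 .111 -13.86
```

```text
t 4.2 tcp [ 0.4848 -0.3161  0.1484] rpy [-1.7998e+02  7.0000e-02 -1.3990e+01] F [-0.5  0.5 -3.6] w 0.0554
shift cm [0.07 0.18 3.74] rows 0.9122195302275957
turn [-0.02  0.07 -0.13]
```

Request:
{"method": "carry_out", "body": {"motion": [0,0,0,0,0.1,1.5,5,0,0,0,0,0.1,1.2,5,0,0,0,0,0,0.6,5,0,0,0,0,0,0.4,5,0,0,0,0,0,0.2,5,0,0,0,0,0,0,5,0,0,0,0,0,0,5]}}

```text
time_s: 4.78
tcp_pos: [0.4856, -0.3172, 0.1101]
eef_rot: [180.0, -0.0, -13.8]
contact_force: [0.1, -0.1, -3.4]
gripper_width: 0.0557
```

```bash
python3 go.py .485 -.318 .109 -13.86
```

```text
t 4.78 tcp [ 0.4856 -0.3172  0.1101] rpy [ 1.7999e+02 -4.0000e-02 -1.3820e+01] F [ 0.1 -0.1 -3.4] w 0.0557
shift cm [-0.04  0.09  0.11] rows 0.03581200033994174
turn [ 0.01 -0.04  0.04]
```

Request:
{"method": "carry_out", "body": {"motion": [0,0,0,0,0,0.1,5,0,0,0,0,0,0.05,5,0,0,0,0,0,0,6.5,0,0,0,0,0,0,8,0,0,0,0,0,0,8,0,0,0,0,0,-1,8,0,0,0,0,0,-3,8,0,0,0,0,0,-4,8,0,0,0,0,0,-4,8,0,0,6.8,0,0,-1,8,0,0,6.8,0,0,0,2,0,0,6.8,0,0,0,2,0,0,6.8,0,0,0,2,0,0,6.8,0,0,0,2,0,0,6.8,0,0,0,2,0,0,6.8,0,0,0,2,0,0,6.8,0,0,0,2,0,0,6.8,0,0,0,2,0,0,6.8,0,0,0,2]}}

```text
time_s: 6.37
tcp_pos: [0.4851, -0.3175, 0.2389]
eef_rot: [-180.0, -0.0, -82.2]
contact_force: [-0.4, 0.4, -0.2]
gripper_width: 0.0253
```

```bash
python3 go.py .58 -.05 .245 -81.8; python3 - <<'E'
from h import *
c=snap('wrist','w2');b=snap('side','d2')
for X in([.617,-.046,.162],[.485,-.318,.16]): print(proj(c,X),proj(b,X))
E
```

```text
t 6.37 tcp [ 0.4851 -0.3175  0.2389] rpy [-1.7997e+02 -2.0000e-02 -8.2190e+01] F [-0.4  0.4 -0.2] w 0.0253
shift cm [-25.21 -13.04  -0.61] rows 6.924158316027473
turn [-0.03 -0.02 -0.39]
[ 91.54238656 575.52196455] [371.01004509 220.4864454 ]
[321.09652614 245.97225333] [434.04328163 291.71066934]
```

Request:
{"method": "carry_out", "body": {"motion": [0,0,0,-3.2,-2.0,-0.2,2,0,0,0,-3.2,-2.0,-0.2,2,0,0,0,-3.2,-2.0,-0.2,2,0,0,0,-3.2,-2.0,0,2,0,0,0,-3.2,-2.0,0,2,0,0,0,-3.2,-2.0,0,2,0,0,0,-3.2,-2.0,0,2,0,0,0,-3.2,-2.0,0,2,0,0,0,0,0,0,2,0,0,0,0,0,0,2]}}

```text
time_s: 7.3
tcp_pos: [0.6078, -0.0394, 0.244]
eef_rot: [180.0, -0.0, -81.4]
contact_force: [-0.8, -0.6, -0.2]
gripper_width: 0.0196
```

```bash
python3 go.py .617 -.046 .148 -81.8; python3 - <<'E'
from h import *
c=snap('wrist','w3')
b=snap('side','d3')
print(proj(c,[.617,-.046,.162]))
a=np.vstack([c['pixels'][:,:,::-1]]);cv2.imwrite('pics/m3.png',np.hstack([cv2.resize(a,(480,360)),b['pixels'][180:400,300:540,::-1].repeat(1,0) if 0 else cv2.resize(b['pixels'][180:400,300:540,::-1],(320,360))]))
E
```

```text
t 7.3 tcp [ 0.6078 -0.0394  0.244 ] rpy [179.98  -0.   -81.45] F [-0.8 -0.6 -0.2] w 0.0196
shift cm [ 0.79 -0.81  9.6 ] rows 2.3586801931914807
turn [ 0.02 -0.    0.35]
[306.87620279 232.2869155 ]
```

View pics/m3.png

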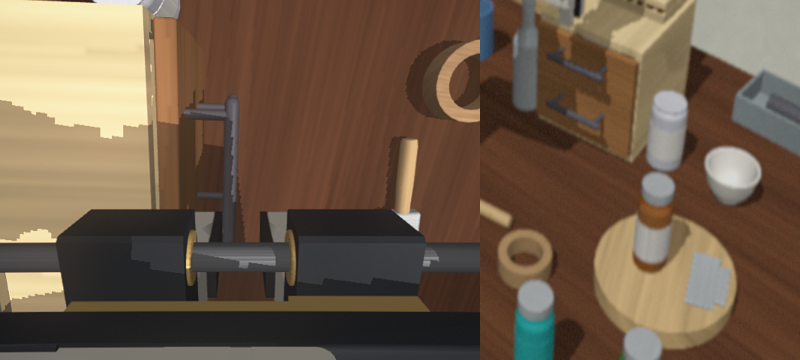

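The jar stands upright on the bare wood of the board, clear of the blade. In the wrist view the handle bar runs from (309,133) to (305,267).

```bash
python3 - <<'E'
from h import *
c=load('w3')
g=cv2.cvtColor(c['pixels'],cv2.COLOR_RGB2GRAY).astype(int);
for v in(150,180,210,240,260): print(v,g[v,285:330:2])
for p in((309,133),(305,267)): print(onz(c,*p,.162))
E
```

```text
150 [ 97  97  97  96  96  96  96  95  74  77  87  90  99 112 109  91  81  78
  83  80  78  80  78]
180 [ 73  74  77  78  77  77  72  53  60  63  65  78 106 113  99  87  74  79
  79  79  79  78  75]
210 [53 54 52 53 47 48 46 56 61 64 62 63 58 90 94 80 74 77 78 79 80 77 74]
240 [ 50  50  47  45  46  47  51  57  61  62  62  60  59 101  87  70  68  79
  78  74  76  74  70]
260 [70 70 70 70 70 70 56 59 61 64 62 59 59 80 85 63 52 61 72 73 72 69 70]
[ 0.62379941 -0.10217526  0.162     ]
[ 0.61507589 -0.02446635  0.162     ]
```

Request:
{"method": "carry_out", "body": {"motion": [0,0,0.3,0.4,-0.4,0,2,0,0,0,0.4,-0.45,0.5,2,0,0,0,0,0,2.5,2,0,0,0,0,0,2.5,2,0,0,0,0,0,2.2,2,0,0,0,0,0,1.2,2,0,0,0,0,0,0.6,2,0,0,0,0,0,0,2]}}

```text
time_s: 8.07
tcp_pos: [0.6161, -0.0493, 0.1474]
eef_rot: [179.8, -0.0, -82.2]
contact_force: [-0.2, 0.5, -0.4]
gripper_width: 0.0201
```

```bash
python3 go.py .6175 -.046 .148 -81.8
```

```text
t 8.07 tcp [ 0.6161 -0.0493  0.1474] rpy [ 1.7985e+02 -1.0000e-02 -8.2220e+01] F [-0.2  0.5 -0.4] w 0.0201
shift cm [-0.31 -0.19 -0.06] rows 0.0884093254190435
turn [ 0.15 -0.01 -0.42]
```

No contact; close on the bar.

Request:
{"method": "carry_out", "body": {"motion": [0,0,0,0,0,0,1,0,0,0,0,0,0,0.8,0,0,0,0,0,0,0.8,0,0,0,0,0,0,0.8,0,0,0,0,0.3,0,0.8,0,0,0,0,0.8,0,0.8,0,0,0,0,1.5,0,0.8,0,0,0,0,2,0,0.8,0,0,0,0,2,0,0.8,0,0,0,0,2,0,0.8,0,0,0,0,2,0,0.8,0,0,0,0,2,0,0.8,0,0,0,0,1.5,0,0.8,0,0,0,0,0.8,0,0.8,0,0,0,0,0.4,0,0.8,0,0,0,0,0,0,0.8,0,0,0,0,0,0,0.8], "grip_force": 25}}

```text
time_s: 9.48
tcp_pos: [0.4655, -0.066, 0.1501]
eef_rot: [-179.8, 0.3, -82.1]
contact_force: [-2.9, 15.9, 7.8]
gripper_width: 0.0099
```

```bash
python3 go.py .452 -.072 .148 -81.8
```

```text
t 9.48 tcp [ 0.4655 -0.066   0.1501] rpy [-179.76    0.25  -82.14] F [-2.9 15.9  7.8] w 0.0099
shift cm [0.41 1.42 0.21] rows 0.36332766592160465
turn [-0.24  0.25 -0.34]
```

Request:
{"method": "carry_out", "body": {"motion": [0,0,0,-0.15,0.4,0,0.8,0,0,0,-0.05,0.4,0,0.8,0,0,0,-0.02,0.4,0,0.8,0,0,0,-0.02,0.4,0,0.8,0,0,0,0,0.2,0,0.8,0,0,0,0,0.2,0,0.8,0,0,0,0,0,0,0.8,0,0,0,0,0,0,0.8]}}

```text
time_s: 10.15
tcp_pos: [0.447, -0.0679, 0.1502]
eef_rot: [-179.7, 0.1, -82.1]
contact_force: [5.4, 6.1, 1.3]
gripper_width: 0.01
```

```bash
python3 go.py .452 -.072 .148 -81.8
```

```text
t 10.15 tcp [ 0.447  -0.0679  0.1502] rpy [-1.7966e+02  9.0000e-02 -8.2110e+01] F [5.4 6.1 1.3] w 0.01
shift cm [ 0.47 -0.43  0.22] rows 0.165768179170164
turn [-0.34  0.09 -0.32]
```

Request:
{"method": "carry_out", "body": {"motion": [0,0,0,0,0.3,0,0.8,0,0,0,0,0.3,0,0.8,0,0,0,0,0,0,0.8,0,0,0,0,0,0,0.8]}}

```text
time_s: 10.48
tcp_pos: [0.4469, -0.0678, 0.1505]
eef_rot: [-179.1, 0.1, -82.1]
contact_force: [29.9, 0.1, -24.2]
gripper_width: 0.0102
```

Request:
{"method": "carry_out", "body": {"motion": [0,0,0,0,-0.3,0,0.8,0,0,0,0,-0.3,0,0.8,0,0,0,0,-0.1,0,0.8,0,0,0,0,0,0,0.8]}}

```text
time_s: 10.82
tcp_pos: [0.4472, -0.0679, 0.1502]
eef_rot: [-179.8, 0.1, -82.1]
contact_force: [-0.3, 7.0, 6.8]
gripper_width: 0.0099
```

Request:
{"method": "carry_out", "body": {"motion": [0,0,0,0,0,0,1.4,0,0,0,0,0,0,1.9,0,0,0,0,0,0,1.9,0,0,0,0,0,-1,1.9,0,0,0,0,0,-3,1.9,0,0,0,0,0,-4,1.9,0,0,0,0,0,-4,1.9,0,0,0,-1,-2.5,-3,5,0,0,0,-1.5,-3,0,8.7,0,0,0,-1.5,-3,0,8.7,0,0,0,-1.5,-3,0,8.7,0,0,0,0,0,0,8.7,0,0,0,0,0,0,8.7]}}

```text
time_s: 11.9
tcp_pos: [0.5526, 0.0016, 0.2974]
eef_rot: [179.8, -0.0, -82.1]
contact_force: [-0.5, -0.9, 0.7]
gripper_width: 0.0536
```

```bash
python3 go.py .452 -.072 .148 -81.8;python3 -c "
from h import *
c=snap('wrist','w4');snap('scene','s4')"
```

```text
t 11.9 tcp [0.5526 0.0016 0.2974] rpy [ 1.798e+02 -3.000e-02 -8.211e+01] F [-0.5 -0.9  0.7] w 0.0536
shift cm [ 5.9  10.92 14.98] rows 4.745761399134739
turn [ 0.2  -0.03 -0.31]
```

View pics/w4.png

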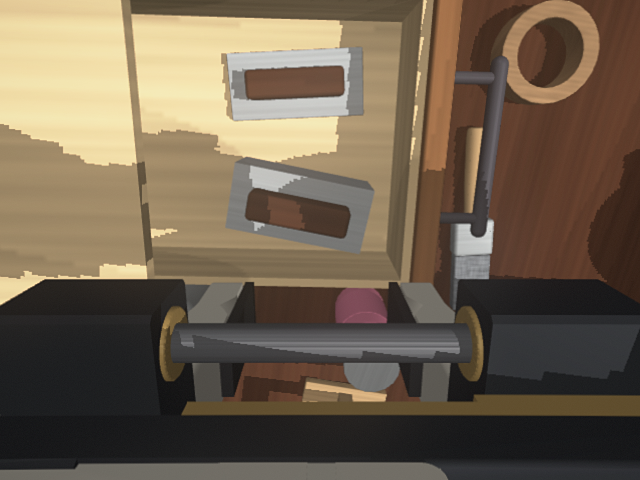

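Wrist picture: drawer fully out. Two steel pieces with wooden grips: A at (295,83) toward chest -y, B at (300,205) toward +y. I'll decide which is the yoke by apparent size at the two possible heights.

```bash
python3 - <<'E'
from h import *
np.set_printoptions(precision=4,suppress=True)
c=load('w4');print('cam',-c['R'].T@c['t'])
A=[(228,55),(362,48),(363,114),(232,121)];B=[(238,157),(373,183),(361,252),(226,228)]
gA=[(245,70),(344,66),(344,97),(246,100)];gB=[(250,189),(350,207),(345,238),(245,218)]
for n,P,hs in(('A plate',A,(.12,.158)),('B plate',B,(.12,.158)),('A grip',gA,(.142,.18)),('B grip',gB,(.142,.18))):
  for z in hs:
    X=np.array([onz(c,*p,z) for p in P]);l=[np.linalg.norm(X[i]-X[i-1])*1000 for i in(1,2,3,0)];m=X.mean(0);d=X[1]+X[2]-X[0]-X[3]
    print(n,z,'edges',np.round(l,1),'centre',m,'ang',np.degrees(np.arctan2(d[1],d[0])))
img=cv2.resize(c['pixels'][20:280,120:420,::-1],None,fx=1.3,fy=1.3,interpolation=cv2.INTER_CUBIC)
s=load('s4')['pixels'][200:330,200:400,::-1];s=cv2.resize(s,(390,338),interpolation=cv2.INTER_CUBIC)
cv2.imwrite('pics/m4.png',np.hstack([cv2.resize(img,(390,338)),s]))
E
```

```text
cam [ 0.5631 -0.0703  0.4552]
A plate 0.12 edges [98.1 46.2 99.9 46.5] centre [ 0.5835 -0.0908  0.12  ] ang -169.17177784266482
A plate 0.158 edges [86.9 41.  88.5 41.2] centre [ 0.5812 -0.0885  0.158 ] ang -169.17177784266482
B plate 0.12 edges [107.9  58.  112.7  58.6] centre [ 0.5693 -0.0003  0.12  ] ang 177.21870731527056
B plate 0.158 edges [95.7 51.5 99.9 51.9] centre [ 0.5686 -0.0082  0.158 ] ang 177.21870731527056
A grip 0.142 edges [68.3 20.3 68.9 19.7] centre [ 0.5833 -0.0905  0.142 ] ang -170.10826094939887
A grip 0.18 edges [60.1 17.8 60.5 17.3] centre [ 0.5809 -0.0881  0.18  ] ang -170.10826094939887
B grip 0.142 edges [75.9 24.5 77.7 22.6] centre [0.5698 0.0009 0.142 ] ang 176.86173488531978
B grip 0.18 edges [66.7 21.5 68.3 19.9] centre [ 0.569  -0.0077  0.18  ] ang 176.86173488531978
```

View pics/m4.png

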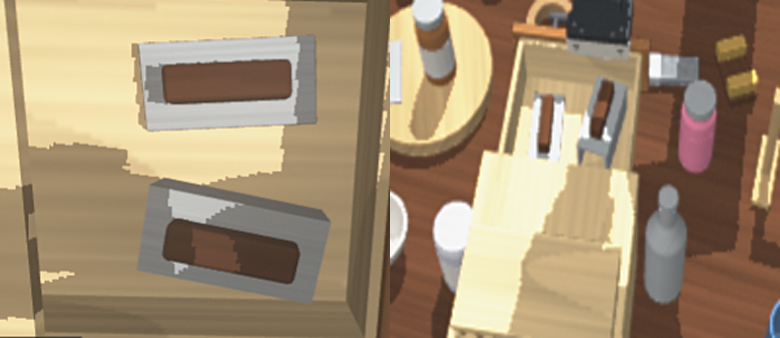

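A's sizes match the tamper exactly. B is visibly tall in the scene view, with its legs showing, and its grip fits at 180 mm height, so B is the yoke. Grip centre is (0.569,-0.008), axis about -3°.

Request:
{"method": "carry_out", "body": {"motion": [0,0,-6.6,0,0,0,3.6,0,0,-6.6,0,0,0,3.6,0,0,-6.6,0,0,0,3.6,0,0,-6.6,0,0,0,3.6,0,0,-6.6,0,0,0,3.6,0,0,-6.6,0,0,0,3.6,0,0,-6.6,0,0,0,3.6,0,0,-6.6,0,0,0,3.6,0,0,-6.6,0,0,0,3.6,0,0,-6.6,0,0,0,3.6,0,0,-6.6,0,0,0,3.6,0,0,-6.4,0,0,0,3.6,0,0,0,0,0,2,3.6,0,0,0,0,0,2,3.6,0,0,0,0,0,0,3.6]}}

```text
time_s: 13.25
tcp_pos: [0.5495, 0.0001, 0.2559]
eef_rot: [180.0, 0.3, -3.2]
contact_force: [-0.9, -0.4, -0.8]
gripper_width: 0.036
```

```bash
python3 go.py .569 -.008 .162 -3.1; python3 - <<'E'
from h import *
c=snap('wrist','w5')
for x in(.534,.604): print(proj(c,[x,-.008+.054*(.569-x),.18]))
h=cv2.cvtColor(c['pixels'],cv2.COLOR_RGB2HSV)
m=cv2.inRange(h,(0,90,20),(14,255,140));m[300:]=0
n,l,st,ce=cv2.connectedComponentsWithStats(m)
for i in range(1,n):
  if st[i,4]>400: 
    p=np.argwhere(l==i)[:,::-1].astype(np.float32);print(st[i],ce[i],cv2.minAreaRect(p), onz(c,*ce[i],.178))
E
```

```text
t 13.25 tcp [5.495e-01 1.000e-04 2.559e-01] rpy [179.97   0.29  -3.22] F [-0.9 -0.4 -0.8] w 0.036
shift cm [2.04 0.7  9.38] rows 2.3487277453515047
turn [ 0.03  0.29 -0.12]
[332.80098318 272.14699804]
[333.61874627 150.68151768]
[    0     0   254   298 43312] [103.66044052 167.02890654] ((126.5, 148.5), (297.0, 253.0), 90.0) [0.60187855 0.11678479 0.178     ]
[ 578    0   62  175 9023] [607.11747756  73.60345783] ((608.5, 87.0), (174.0, 61.0), 90.0) [ 0.63488543 -0.15304989  0.178     ]
[ 432  114   49  109 3212] [458.97198007 166.67496887] ((456.0700378417969, 167.989990234375), (108.04590606689453, 36.34528732299805), 81.8698959350586) [ 0.59129993 -0.07850733  0.178     ]
[ 313  150   34  120 3909] [329.10744436 208.64543361] ((329.4999694824219, 209.49996948242188), (32.99999237060547, 118.99998474121094), 0.0) [ 0.57170582 -0.00586707  0.178     ]
```

View pics/w5.png

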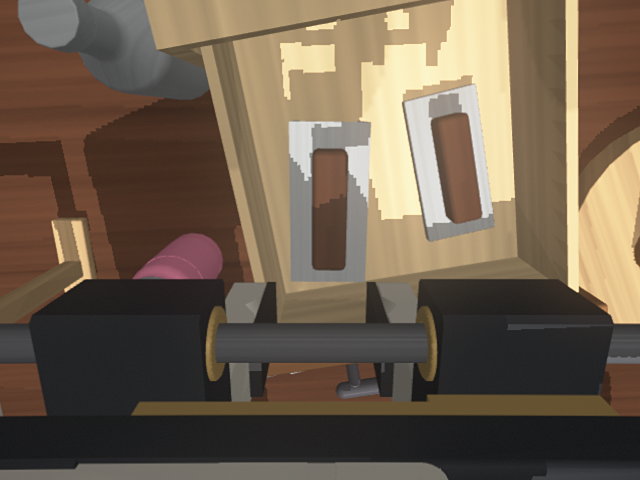

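The yoke grip is at (329,209), aligned with the tool to within 1°. Refined centre is (0.571,-0.0065). Descending.

Request:
{"method": "carry_out", "body": {"motion": [0,0,0,1,0.3,0,3.6,0,0,0,1.2,0.25,0.5,3.6,0,0,0,0,0,2.5,3.6,0,0,0,0,0,2.5,3.6,0,0,0,0,0,2,3.6,0,0,0,0,0,1,3.6,0,0,0,0,0,0.7,3.6,0,0,0,0,0,0,3.6]}}

```text
time_s: 13.97
tcp_pos: [0.5744, -0.0059, 0.1663]
eef_rot: [180.0, 0.1, -3.2]
contact_force: [-0.4, -0.0, 0.5]
gripper_width: 0.0363
```

```bash
python3 go.py .571 -.0065 .161 -3.1
```

```text
t 13.97 tcp [ 0.5744 -0.0059  0.1663] rpy [ 1.7997e+02  7.0000e-02 -3.1700e+00] F [-0.4 -0.   0.5] w 0.0363
shift cm [-0.33  0.07  0.53] rows 0.15444169366563748
turn [ 0.03  0.07 -0.07]
```

Request:
{"method": "carry_out", "body": {"motion": [0,0,0,-0.3,0,0.3,3.6,0,0,0,0,0,0.15,3.6,0,0,0,0,0,0,1.7,0,0,0,0,0,0,1.7,0,0,0,0,0,0,1.7,0,0,0,0,0,0,1.7,0,0,0,0,0,0,1.7], "grip_force": 35}}

```text
time_s: 14.55
tcp_pos: [0.5714, -0.0056, 0.1632]
eef_rot: [-180.0, -0.0, -3.1]
contact_force: [-1.1, -0.9, 4.3]
gripper_width: 0.0197
```

Request:
{"method": "carry_out", "body": {"motion": [0,0,0,0,0,-0.5,1.7,0,0,0,0,0,-1.5,1.7,0,0,0,0,0,-2.5,1.7,0,0,0,0,0,-2.5,1.7,0,0,0,0,0,-2.5,1.7,0,0,0,0,0,-2.5,1.7,0,0,0,0,0,-2.5,1.7,0,0,0,0,0,0,1.7,0,0,0,0,0,0,1.7]}}

```text
time_s: 15.3
tcp_pos: [0.5712, -0.0052, 0.3082]
eef_rot: [-179.9, -0.1, -3.2]
contact_force: [0.0, -0.5, -6.3]
gripper_width: 0.0197
```

```bash
python3 go.py .571 -.0065 .161 -3.1; python3 - <<'E'
from h import *
np.set_printoptions(precision=4,suppress=True)
s=snap('scene','s6');d=snap('side','d6');w=snap('wrist','w6')
a=cv2.resize(s['pixels'][215:310,370:500,::-1],(400,292),interpolation=cv2.INTER_CUBIC)
b=cv2.resize(d['pixels'][145:265,170:290,::-1],(400,400),interpolation=cv2.INTER_CUBIC)
b2=cv2.resize(d['pixels'][100:340,250:490,::-1],(300,300))
W=cv2.resize(w['pixels'][:,:,::-1],(390,292))
o=np.zeros((600,800,3),np.uint8)+0
o[:292,:400]=a;o[:292,400:790]=W;o[292:592,:300]=cv2.resize(b,(300,300));o[292:592,300:600]=b2
cv2.imwrite('pics/m6.png',o)
E
```

```text
t 15.3 tcp [ 0.5712 -0.0052  0.3082] rpy [-1.7992e+02 -7.0000e-02 -3.1600e+00] F [ 0.  -0.5 -6.3] w 0.0197
shift cm [-0.03  0.15 14.72] rows 3.5900447531382866
turn [-0.08 -0.07 -0.06]
```

View pics/m6.png

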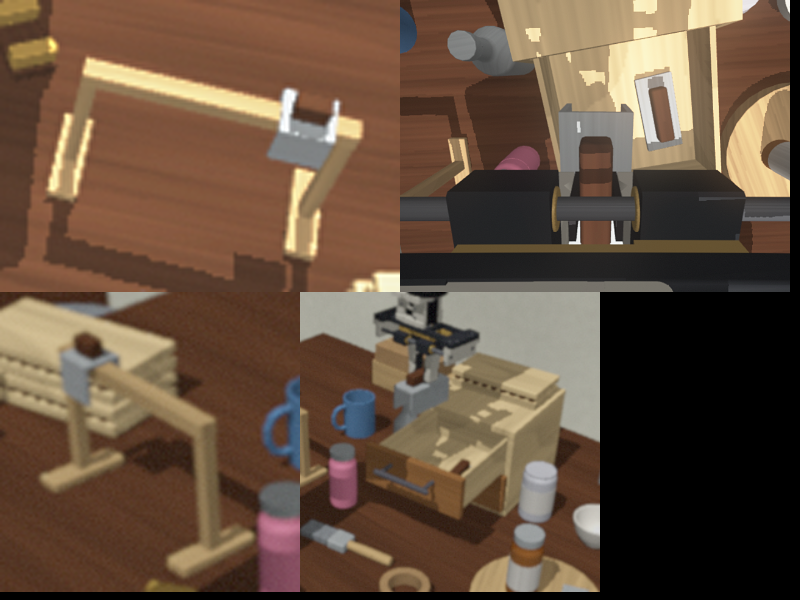

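The yoke is held in the jaws, the tamper is still in the drawer and the jar stands on the board. Rail top edge in the scene view: about (398.6,233.5) to (487.6,254.3). Fitting it precisely.

```bash
python3 - <<'E'
from h import *
np.set_printoptions(precision=4,suppress=True)
def edge(c,cols,v0,v1,sgn):
    g=cv2.cvtColor(c['pixels'],cv2.COLOR_RGB2GRAY).astype(float);P=[]
    for u in cols:
        d=sgn*np.diff(g[v0(u):v1(u),u]);i=np.argmax(d)
        w=d[max(0,i-1):i+2].clip(0);P.append((u,v0(u)+max(0,i-1)+.5+(w@np.arange(len(w)))/w.sum()))
    return np.array(P)
def fit(n,c,P):
    X=np.array([onz(c,*p,.17) for p in P]);k=np.polyfit(X[:,1],X[:,0],1);res=X[:,0]-np.polyval(k,X[:,1])
    ok=abs(res)<.002;k=np.polyfit(X[ok,1],X[ok,0],1);print(n,'x=%.4f+%.4f*(y-.37)'%(np.polyval(k,.37),k[0]),'ok',ok.sum(),len(P),'y',X[:,1].min(),X[:,1].max());return k
s=load('s6');d=load('d6')
l=lambda u:233.5+(u-398.6)*20.8/89
fit('scene -x edge',s,edge(s,range(402,456,2),lambda u:int(l(u)-6),lambda u:int(l(u)+6),1))
m=lambda u:192+(u-256)*(192-176.2)/(256-217)
fit('side +x edge',d,edge(d,range(220,254,2),lambda u:int(m(u)-6),lambda u:int(m(u)+6),1))
for n,p in(('-x-y',(398.6,233.5)),('-x+y',(487.6,254.3))): print('scene',n,onz(s,*p,.17))
for n,p in(('+x-y',(256,192.2)),('-x-y',(246.8,197))): print('side',n,onz(d,*p,.17))
# short yoke front (-y) top edge, bridge top z=.174
for p in((282,110),(303,130),(270,157)): print('sy',onz(s,370+p[0]/3.077,215+p[1]/3.077,.174))
E
```

```text
scene -x edge x=0.4815+0.0435*(y-.37) ok 27 27 y 0.25477652087662456 0.40740825996109253
side +x edge x=0.5049+0.0449*(y-.37) ok 10 17 y 0.26166108959137935 0.41891789202602947
scene -x-y [0.4766 0.2447 0.17  ]
scene -x+y [0.4888 0.5033 0.17  ]
side +x-y [0.5096 0.2565 0.17  ]
side -x-y [0.4754 0.254  0.17  ]
sy [0.497  0.4291 0.174 ]
sy [0.5148 0.4494 0.174 ]
sy [0.5516 0.4215 0.174 ]
```

Request:
{"method": "carry_out", "body": {"motion": [0,0,0,-0.5,-1.8,0,1.7,0,0,0,-1,-3.5,0,1.7,0,0,0,-1,-3.5,0,1.7,0,0,0,-1,-3.5,0,1.7,0,0,0,-1,-3.5,0,1.7,0,0,0,-1,-3.5,0,1.7,0,0,0,-1,-3.5,0,1.7,0,0,0,-1,-3.5,0,1.7,0,0,0,-1,-3.5,0,1.7,0,0,0,-1,-3.5,0,1.7,0,0,0,-0.4,-1.4,0,1.7,0,0,6.5,0,0,0,1.7,0,0,6.8,0,0,0,1.7,0,0,6.8,0,0,0,1.7,0,0,6.8,0,0,0,1.7,0,0,6.8,0,0,0,1.7,0,0,6.8,0,0,0,1.7,0,0,6.8,0,0,0,1.7,0,0,6.8,0,0,0,1.7,0,0,6.8,0,0,0,1.7]}}

```text
time_s: 17.12
tcp_pos: [0.4909, 0.3458, 0.3057]
eef_rot: [179.8, -0.1, -64.4]
contact_force: [-0.5, -0.0, -4.4]
gripper_width: 0.0196
```

Request:
{"method": "carry_out", "body": {"motion": [0,0,6.8,0,0,0,1.7,0,0,6.8,0,0,0,1.7,0,0,6.8,0,0,0,1.7,0,0,6.5,0,0,0,1.7,0,0,1.5,0,0,0,1.7,0,0,0,0,0,0,1.7,0,0,0,0,0,0,1.7]}}

```text
time_s: 17.7
tcp_pos: [0.4911, 0.346, 0.3062]
eef_rot: [179.9, -0.1, -92.4]
contact_force: [-0.4, -0.1, -4.7]
gripper_width: 0.0195
```

```bash
python3 go.py .492 .345 .245 -92.5
```

```text
t 17.7 tcp [0.4911 0.346  0.3062] rpy [ 1.7991e+02 -1.0000e-01 -9.2380e+01] F [-0.4 -0.1 -4.7] w 0.0195
shift cm [ 0.08 -0.11  6.12] rows 1.4938699063192598
turn [ 0.09 -0.1   0.12]
```

Request:
{"method": "carry_out", "body": {"motion": [0,0,0,0.1,-0.1,2,1.7,0,0,0,0,0,2,1.7,0,0,0,0,0,2,1.7,0,0,0,0,0,0,1.7,0,0,0,0,0,0,1.7]}}

```text
time_s: 18.12
tcp_pos: [0.4919, 0.3447, 0.2465]
eef_rot: [179.9, -0.2, -92.4]
contact_force: [-0.1, 0.3, -3.7]
gripper_width: 0.0201
```

```bash
python3 go.py .492 .345 .179 -92.5;python3 - <<'E'
from h import *
s=snap('scene','s7');d=snap('side','d7');w=snap('wrist','w7')
b=cv2.resize(d['pixels'][105:285,150:320,::-1],(378,400),interpolation=cv2.INTER_CUBIC)
W=cv2.resize(w['pixels'][:,:,::-1],(420,315))
o=np.zeros((400,800,3),np.uint8);o[:,:378]=b;o[:315,378:798]=W;cv2.imwrite('pics/m7.png',o)
E
```

```text
t 18.12 tcp [0.4919 0.3447 0.2465] rpy [ 1.799e+02 -1.600e-01 -9.240e+01] F [-0.1  0.3 -3.7] w 0.0201
shift cm [-0.05 -0.02  6.75] rows 1.6466182101895661
turn [ 0.1  -0.16  0.1 ]
```

View pics/m7.png

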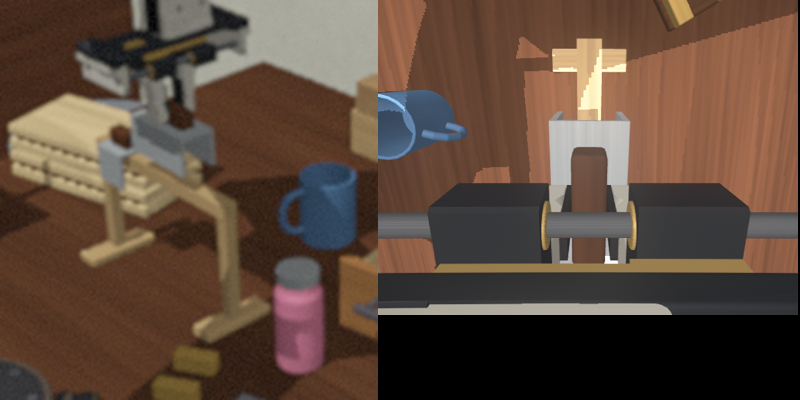

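The yoke is centred over the rail batten (both near column 590 in the montage) and aligned. Lowering.

Request:
{"method": "carry_out", "body": {"motion": [0,0,0,0,0,1.5,1.7,0,0,0,0,0,1.5,1.7,0,0,0,0,0,1.2,1.7,0,0,0,0,0,1,1.7,0,0,0,0,0,0.6,1.7,0,0,0,0,0,0.3,1.7,0,0,0,0,0,0,1.7,0,0,0,0,0,0,1.7]}}

```text
time_s: 18.93
tcp_pos: [0.4927, 0.3457, 0.1873]
eef_rot: [-180.0, 0.0, -92.4]
contact_force: [0.4, -0.8, -4.7]
gripper_width: 0.0197
```

Request:
{"method": "carry_out", "body": {"motion": [0,0,0,0,0,0.2,1.7,0,0,0,0,0,0.2,1.7,0,0,0,0,0,0,1.7,0,0,0,0,0,0,1.7]}}

```text
time_s: 19.27
tcp_pos: [0.4923, 0.3453, 0.1826]
eef_rot: [-180.0, -0.0, -92.5]
contact_force: [-0.8, 0.3, -5.0]
gripper_width: 0.0194
```

Request:
{"method": "carry_out", "body": {"motion": [0,0,0,0,0,0.15,1.7,0,0,0,0,0,0.15,1.7,0,0,0,0,0,0,1.7,0,0,0,0,0,0,1.7]}}

```text
time_s: 19.6
tcp_pos: [0.4923, 0.3453, 0.1795]
eef_rot: [180.0, -0.0, -92.4]
contact_force: [-0.6, 0.1, -5.4]
gripper_width: 0.0197
```

Request:
{"method": "carry_out", "body": {"motion": [0,0,0,0,0,0.15,1.7,0,0,0,0,0,0.1,1.7,0,0,0,0,0,0,1.7,0,0,0,0,0,0,1.7]}}

```text
time_s: 19.93
tcp_pos: [0.4924, 0.3454, 0.1792]
eef_rot: [-179.9, 0.0, -92.4]
contact_force: [-5.7, -2.1, 8.8]
gripper_width: 0.0197
```

Request:
{"method": "carry_out", "body": {"motion": [0,0,0,0,0,-0.2,1.7,0,0,0,0,0,0,2.4,0,0,0,0,0,0,3.4,0,0,0,0,0,0,4.5,0,0,0,0,0,0,4.5,0,0,0,0,0,-1,4.5,0,0,0,0,0,-2,4.5,0,0,0,0,0,-3,4.5,0,0,0,0,0,-3,4.5,0,0,0,0,0,-3,4.5,0,0,0,-3,0,0,4.5,0,0,0,-3,0,0,4.5,0,0,0,-3,0,0,4.5,0,0,0,-3,0,0,4.5,0,0,0,0,0,0,4.5,0,0,0,0,0,0,4.5]}}

```text
time_s: 21.27
tcp_pos: [0.4972, 0.4666, 0.2985]
eef_rot: [180.0, -0.1, -92.4]
contact_force: [-0.4, -0.8, -0.1]
gripper_width: 0.0448
```

```bash
python3 go.py .492 .345 .179 -92.5;python3 - <<'E'
from h import *
s=snap('scene','s8');d=snap('side','d8')
b=cv2.resize(d['pixels'][130:400,170:510,::-1],(504,400),interpolation=cv2.INTER_CUBIC)
a=cv2.resize(s['pixels'][185:345,170:500,::-1],(412,200))
o=np.zeros((600,800,3),np.uint8);o[200:,:504]=b;o[:200,:412]=a;o[200:500,504:800]=cv2.resize(s['pixels'][215:295,375:500,::-1],(296,300))[:, :]
cv2.imwrite('pics/m8.png',o)
# drawer check: handle position vs stop, jar lid
print('handle exp',proj(d,[.447,-.068,.162]),proj(s,[.447,-.068,.162]),'jar',proj(d,[.485,-.318,.16]))
E
```

```text
t 21.27 tcp [0.4972 0.4666 0.2985] rpy [ 1.7998e+02 -6.0000e-02 -9.2370e+01] F [-0.4 -0.8 -0.1] w 0.0448
shift cm [1.216e+01 1.000e-02 1.197e+01] rows 4.160764928456243
turn [ 0.02 -0.06  0.13]
handle exp [331.85845621 251.75672295] [299.33196834 207.94482053] jar [434.04328163 291.71066934]
```

View pics/m8.png

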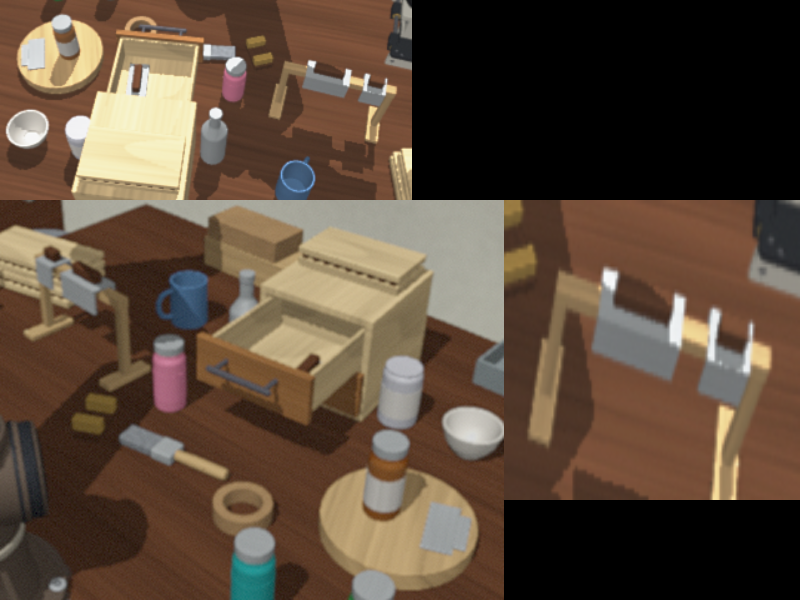

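All in place: the handle is where it was at the stop (side view (333,250) against an expected (332,252)). Handing in.

```bash
python3 -c "
from plant import r
print(r.get_state()['qd']);print(r.close_job())"
```

```text
[-0.48850534 -0.92018409 -0.62101573 -0.08653639  0.22832547  0.08957943]
the job is handed in; nothing more can be done
None
```

The job is done and was handed in at about 21 s of robot time, well inside the 67 s limit.

- **Jar:** I stood the amber jar upright on the bare wood of the board, about 3 cm clear of the blade.
- **Drawer:** I pulled the top drawer out until it hit its stop, with about 30 N felt at the wrist. I then let go of the handle.
- **Yoke:** I took out the tall piece on the chest's +y side. It now hangs astride the rail, beside the short yoke.

**Last checks:** The final scene and side pictures show:
- the yoke sitting on the rail with a gap to the short yoke;
- the tamper still in the drawer and the jar standing;
- the handle within about 2 pixels (a few mm) of where it was at the stop.

The bottom drawer and the bystanders looked undisturbed, though I judged those by eye rather than measuring them. The gripper was open and clear of everything.

**One disagreement:** The first pictures gave the chest's yaw as about 8.5°, but the drawer ran out at about 6.5°. That caused a side force of up to 16 N during the pull, which I corrected on the way. No check failed.

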